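# Clear the rejected cell from the battery checker

### The job

The three-bay battery checker has put up the flag behind one of its cells. Pull that bay's sprung contact back by its upright tab, over to the left and into the holding notch of the slot so that it stays there by itself, then lift that cell out and lay it flat in the empty grey dish. Leave the contact parked, leave the other two bays and their cells as they are, and do not push the bottle, the blue cassette or the power meter out of place.

Things in the scene. Friction and masses are not known exactly. Their poses are not given: they have to be found in the camera images.
- raised_flag: flag unit whose white blade (26 mm wide, 32 mm high, top 56 mm above the table) stands upright, fixed to the checker directly behind the cell to be rejected. The other bays have the same unit with the blade folded flat (top 28 mm). Origin: centre of the unit's underside, 10 mm above the table; axes as the checker's. Its nest's middle lies 55 mm along its -x
- checker: battery checker, fixed: plate 225 (x) x 205 (y) x 10 mm, three bays 65 mm apart. Origin on the table, 12.5 mm beyond the plate's middle; +x away from the robot (to the flags), +y left along the row. Each cell lies along x on a 10 mm wide rail between a fixed post (far end) and the sprung contact (near end), whose hood overlaps the cell's top by 11 mm: it cannot be lifted until the contact is back
- nest_1 (a point): middle of the cell's place in the left bay (seen from the robot), 31.5 mm above the table
- nest_2 (a point): middle of the cell's place in the middle bay (seen from the robot), 31.5 mm above the table
- nest_3 (a point): middle of the cell's place in the right bay (seen from the robot), 31.5 mm above the table
- grip_1 (a point): centre of the upright black tab of the left bay's contact: 12 (x) x 16 (y) x 36 mm high, spanning 48 to 84 mm above the table, grasp it here. It stands over a steel gate plate (top 44 mm above the table). Moves with the contact; at rest 110 mm along the checker's -x from the nest's middle
- grip_2 (a point): centre of the upright black tab of the middle bay's contact: 12 (x) x 16 (y) x 36 mm high, spanning 48 to 84 mm above the table, grasp it here. It stands over a steel gate plate (top 44 mm above the table). Moves with the contact; at rest 110 mm along the checker's -x from the nest's middle
- grip_3 (a point): centre of the upright black tab of the right bay's contact: 12 (x) x 16 (y) x 36 mm high, spanning 48 to 84 mm above the table, grasp it here. It stands over a steel gate plate (top 44 mm above the table). Moves with the contact; at rest 110 mm along the checker's -x from the nest's middle
- contact_1 (a joint): how far the left bay's contact is pulled back along the checker's -x, in m: 0 = home (at the cell), 0.028 = end stop. A spring pulls it home (2.4 N at 0, 6.6 N at 0.028). Parked in its notch it reads about 0.019
- contact_2 (a joint): how far the middle bay's contact is pulled back along the checker's -x, in m: 0 = home (at the cell), 0.028 = end stop. A spring pulls it home (2.4 N at 0, 6.6 N at 0.028). Parked in its notch it reads about 0.019
- contact_3 (a joint): how far the right bay's contact is pulled back along the checker's -x, in m: 0 = home (at the cell), 0.028 = end stop. A spring pulls it home (2.4 N at 0, 6.6 N at 0.028). Parked in its notch it reads about 0.019
- tab_1 (a joint): sideways shift of the left bay's tab along the checker's +y (left), in m, 0 to 0.0135. The tab's 6 mm pin runs in a hooked slot: it can be shifted only when the contact is pulled back between 0.024 and 0.028; shifted by 0.011 to 0.0135 (easy, under 1 N) and let forward again, it drops into the notch at about 0.019 and stays
- tab_2 (a joint): sideways shift of the middle bay's tab along the checker's +y (left), in m, 0 to 0.0135. The tab's 6 mm pin runs in a hooked slot: it can be shifted only when the contact is pulled back between 0.024 and 0.028; shifted by 0.011 to 0.0135 (easy, under 1 N) and let forward again, it drops into the notch at about 0.019 and stays
- tab_3 (a joint): sideways shift of the right bay's tab along the checker's +y (left), in m, 0 to 0.0135. The tab's 6 mm pin runs in a hooked slot: it can be shifted only when the contact is pulled back between 0.024 and 0.028; shifted by 0.011 to 0.0135 (easy, under 1 N) and let forward again, it drops into the notch at about 0.019 and stays
- cell_a_mid (a point): centre of one of the three AA cells, 50 mm long (along its own y), 15 x 15 mm, 16 to 32 g. At the start each lies in one of the nests, its underside 24 mm above the table; which cell is in which bay varies
- cell_b_mid (a point): centre of one of the three AA cells, 50 mm long (along its own y), 15 x 15 mm, 16 to 32 g. At the start each lies in one of the nests, its underside 24 mm above the table; which cell is in which bay varies
- cell_c_mid (a point): centre of one of the three AA cells, 50 mm long (along its own y), 15 x 15 mm, 16 to 32 g. At the start each lies in one of the nests, its underside 24 mm above the table; which cell is in which bay varies
- dish: empty grey open dish, fixed to the table: 95 (x) x 125 (y) x 24 mm high, walls and floor 3 mm thick. Origin: centre of its underside, on the table
- bottle: white solvent bottle with black cap, 82 mm in diameter, 220 mm tall, standing loose. Origin: centre of its underside
- cassette: blue cleaner cassette lying loose, 66 (x) x 105 (y) x 34 mm. Origin: centre of its underside
- meter: yellow and black power meter lying loose, 161 (x) x 70 (y) x 32 mm. Origin: centre of its underside

How it is judged (in metres and radians):
On the way, in this order (a step that is already met when the one before it is completed fails the run):
1. the flagged bay's contact is parked in its notch, let go, its cell not yet lifted ((((horizontal distance between nest_1 and raised_flag below 0.07 m and (value of joint contact_1 between 0.0165 and 0.0225 m and value of joint tab_1 above 0.0085 m) and value of joint each of contact_2, contact_3 below 0.003 m) and contact force between the fingers and contact_1 below 0.1 N) or ((horizontal distance between nest_2 and raised_flag below 0.07 m and (value of joint contact_2 between 0.0165 and 0.0225 m and value of joint tab_2 above 0.0085 m) and value of joint each of contact_1, contact_3 below 0.003 m) and contact force between the fingers and contact_2 below 0.1 N) or ((horizontal distance between nest_3 and raised_flag below 0.07 m and (value of joint contact_3 between 0.0165 and 0.0225 m and value of joint tab_3 above 0.0085 m) and value of joint each of contact_1, contact_2 below 0.003 m) and contact force between the fingers and contact_3 below 0.1 N)) and height (world z) of each of cell_a_mid, cell_b_mid, cell_c_mid below 0.045 m), for 0.2 s.
2. the cell is lifted clear of the checker (height (world z) of any of cell_a_mid, cell_b_mid, cell_c_mid above 0.07 m), for 0.1 s.
At the end, for the whole second after the job is handed in: the flagged bay's contact stays in its notch (back 16.5 to 22.5 mm, tab over by more than 8.5 mm), the other two are home (within 3 mm); the flagged cell rests on the dish floor (centre under 16 mm above the dish's underside); the other two cells are within 10 mm of their start (((horizontal distance between nest_1 and raised_flag below 0.07 m and (value of joint contact_1 between 0.0165 and 0.0225 m and value of joint tab_1 above 0.0085 m) and value of joint each of contact_2, contact_3 below 0.003 m) or (horizontal distance between nest_2 and raised_flag below 0.07 m and (value of joint contact_2 between 0.0165 and 0.0225 m and value of joint tab_2 above 0.0085 m) and value of joint each of contact_1, contact_3 below 0.003 m) or (horizontal distance between nest_3 and raised_flag below 0.07 m and (value of joint contact_3 between 0.0165 and 0.0225 m and value of joint tab_3 above 0.0085 m) and value of joint each of contact_1, contact_2 below 0.003 m)) and (((x of cell_a_mid in the frame of dish between -0.042 and 0.042 m and y of cell_a_mid in the frame of dish between -0.057 and 0.057 m and z of cell_a_mid in the frame of dish below 0.016 m and linear speed of cell_a below 0.02 m/s) and (horizontal distance between cell_a_mid and nest_1 above 0.08 m and horizontal distance between cell_a_mid and nest_2 above 0.08 m and horizontal distance between cell_a_mid and nest_3 above 0.08 m) and distance of each of cell_b_mid, cell_c_mid from where it was at the start of the episode below 0.01 m) or ((x of cell_b_mid in the frame of dish between -0.042 and 0.042 m and y of cell_b_mid in the frame of dish between -0.057 and 0.057 m and z of cell_b_mid in the frame of dish below 0.016 m and linear speed of cell_b below 0.02 m/s) and (horizontal distance between cell_b_mid and nest_1 above 0.08 m and horizontal distance between cell_b_mid and nest_2 above 0.08 m and horizontal distance between cell_b_mid and nest_3 above 0.08 m) and distance of each of cell_a_mid, cell_c_mid from where it was at the start of the episode below 0.01 m) or ((x of cell_c_mid in the frame of dish between -0.042 and 0.042 m and y of cell_c_mid in the frame of dish between -0.057 and 0.057 m and z of cell_c_mid in the frame of dish below 0.016 m and linear speed of cell_c below 0.02 m/s) and (horizontal distance between cell_c_mid and nest_1 above 0.08 m and horizontal distance between cell_c_mid and nest_2 above 0.08 m and horizontal distance between cell_c_mid and nest_3 above 0.08 m) and distance of each of cell_a_mid, cell_b_mid from where it was at the start of the episode below 0.01 m)) and (not (horizontal distance between nest_1 and raised_flag below 0.07 m) or horizontal distance between each of cell_a_mid, cell_b_mid, cell_c_mid and nest_1 above 0.045 m) and (not (horizontal distance between nest_2 and raised_flag below 0.07 m) or horizontal distance between each of cell_a_mid, cell_b_mid, cell_c_mid and nest_2 above 0.045 m) and (not (horizontal distance between nest_3 and raised_flag below 0.07 m) or horizontal distance between each of cell_a_mid, cell_b_mid, cell_c_mid and nest_3 above 0.045 m)); the robot touches nothing.
It fails at once if the contact of a bay without raised flag is pulled back more than 6 mm ((not (horizontal distance between nest_1 and raised_flag below 0.07 m) and value of joint contact_1 above 0.006 m) or (not (horizontal distance between nest_2 and raised_flag below 0.07 m) and value of joint contact_2 above 0.006 m) or (not (horizontal distance between nest_3 and raised_flag below 0.07 m) and value of joint contact_3 above 0.006 m)).
It fails at once if the bottle, cassette or meter is moved by more than 20 mm (distance of any of bottle, cassette, meter from where it was at the start of the episode above 0.02 m).
It also fails if it takes over 48 s, if anything falls off the work surface, if the arm or the gripper's body presses on something with over 40 N, if the wrist force passes 120 N, or if a joint passes its speed limit or range.

### The arm

A 6-joint arm with a two-finger parallel gripper is mounted at the origin on a cart in front of the work surface, level with it; the furniture and walls round the work are solid. World frame = base frame: x ahead of the robot, y to its left, z up, the work surface at z = 0. Lengths are in m, angles in degrees, forces in N, time in s.
With the tool pointing down it reaches from about 0.325 to 0.775 m from the base axis. Payload 5.5 kg.
Tool frame: the origin (TCP) lies midway between the tips of the shut fingers; the grasp point (between the pads) lies 19 mm behind it; z points along the fingers, y is the direction in which the jaws open and shut (so a half turn about z gives the same grasp; the last joint's range is limited). The gripper opens to 85 mm and grips with 20 to 120 N. Pads are 22 mm wide; open, the fingers measure 114 mm over their backs; the gripper's body (76 mm by 85 mm) begins 54 mm behind the grasp point. The pads swing forward as they close: fully open they stand 13 mm farther back than shut.
Start: joints at [-80.483, 5.22, 70.514, -0, 104.267, -3.249], TCP at [0.133, -0.585, 0.231] pointing down, gripper open.
Joint ranges: [-164.24, 164.24], [-49.07, 125.15], [9.68, 141.18], [-86.29, 266.29], [3.28, 154.24], [-151.56, 151.56]. Speed limits (degrees/s): [147.25, 147.25, 172.46, 180, 180, 180].

### API

Orientations are given as [roll, pitch, yaw] about the fixed x, y, z axes, in that order (R = Rz(yaw) Ry(pitch) Rx(roll)).
In Python, from plant import ctrl gives the robot as it stands. Calls block until the motion is done:
- ctrl.move_ptp(position, orientation): joint-space move of the TCP to a pose.
- ctrl.movel(position, rotation=None, velocity=0.15, until_force=None): straight line of the TCP; rotation=None keeps the orientation; velocity is the mean speed in m/s. With until_force (N) it stops when the force on the tool has changed by that much, and returns True; else False.
- ctrl.goto_joints(angles): joint-space move.
- ctrl.set_gripper(opening): opening from 0.0 (shut) to 1.0 (fully open); the grip force is fixed at half the most; returns when the fingers have stopped.
- ctrl.hold(seconds).
- ctrl.ik(position, orientation): joint angles nearest the present ones, or None.
- ctrl.sense(): the state.
- ctrl.read_camera(name): name is "scene" or "side" or "wrist"; returns the picture (400x640x3 uint8, red, green, blue); there is no depth.
- ctrl.camera_model(name): a dict with "K" (3x3 intrinsics, pixels), "R" (3x3) and "t" (3): a world point X has camera coordinates R X + t. Camera axes: x right, y down, z forward; pixel columns grow to the right and rows downward; lengths in m; the calibration is good to about 2 mm. The wrist camera is an equidistant fisheye: a pixel r from the principal point sees the ray r / f radians off the axis. A picture is of the moment at which its call begins: read the wrist's pose just before it. camera_model takes no time and is no camera call; for the wrist camera it gives the pose at the moment of the call.
A pose or a line that the arm cannot do raises ctrl.PlanningError and nothing moves.
- ctrl.finish_job(): hands the job in, once; it reports no verdict.
Trained networks look in the newest picture that a camera, given by its name, has taken for a name from the list of things; names that differ only in an ending like _2 or _b are one class to them, and where a whole thing is asked for, a point or a joint stands for the part that bears it (a point fixed in the world has none). Each returns a list of dicts, best first, with "p" (0 to 1); they miss things now and then, are a little off and sometimes report something else, mostly with a low value. They report only what shows in the picture. A call takes as long as a camera call.
- ctrl.look_for(camera, query): "extent" ([left, top, right, bottom] as shares, 0 to 1, of the picture: columns of its width, rows of its height, round what is visible of it).
- ctrl.regions_of(camera, query): "mask" (400x640 bool, what is visible of it) and "extent" ([left, top, right, bottom] as shares, 0 to 1, of the picture: columns of its width, rows of its height, round what is visible of it).
- ctrl.landmark_of(camera, query): "position" ([column, row] as shares, 0 to 1, of the picture: columns of its width, rows of its height: a listed point, or the origin of a listed thing).
The state is a dict: "t": time; "q": joint angles; "joint_velocities": joint speeds; "joint_efforts": joint torques, N m; "position": TCP position; "ee_rot": TCP orientation; "ft_force": force on the tool from outside, world axes, zero at the start; "wrist_torque": the same for the moment, N m; "finger_gap": opening from 0.0 (shut) to 1.0 (fully open).
Only numpy, scipy, OpenCV 4.12 (cv2) and the standard library are available. Lean on these libraries where they do the work, as an engineer would, in place of code of your own. Each camera call takes 0.05 s, during which the arm holds its last target. There are 200 camera calls.

## Working session

There is one attempt and no reset: what is moved stays moved. The work goes in short steps, each a Python script; the robot and the scene stay as the last script left them, time stands still between calls to the robot, and variables do not carry over. Pictures are saved under pics/ and viewed, on a budget of 10 in all, crops included, one or two more only if the job needs it, and the job is handed in when it is done.

```bash
ls; mkdir -p pics; python3 - <<'E'
from plant import ctrl
import cv2, numpy as np
ims=[]
for c in ("scene","side"):
    im=ctrl.read_camera(c); cv2.imwrite(f"pics/{c}0.png",im[:,:,::-1])
    for n in ("raised_flag","checker","grip_1","nest_1","cell_a_mid","dish","bottle","cassette","meter"):
        r=ctrl.landmark_of(c,n)
        print(c,n,[(round(d["p"],2),round(d["position"][0]*640,1),round(d["position"][1]*400,1)) for d in r[:5]])
    m=ctrl.camera_model(c); print(np.round(m["K"],1).tolist(), np.round(-m["R"].T@m["t"],3))
print(ctrl.sense()["t"])
E
```

```text
pics
scene raised_flag [(0.58, 285.2, 196.5)]
scene checker [(0.85, 309.2, 212.5), (0.73, 324.1, 216.1)]
scene grip_1 [(0.64, 329.5, 214.6), (0.51, 347.9, 191.5), (0.48, 303.4, 200.5), (0.46, 339.3, 202.5)]
scene nest_1 [(0.68, 301.9, 203.5), (0.57, 291.1, 216.8), (0.55, 315.0, 190.2)]
scene cell_a_mid [(0.39, 290.5, 216.3)]
scene dish [(0.89, 226.2, 297.0)]
scene bottle [(0.2, 303.0, 200.9)]
scene cassette [(0.86, 288.5, 325.4), (0.19, 315.8, 189.4)]
scene meter [(0.95, 400.7, 168.2)]
[[395.6, 0.0, 317.8], [0.0, 395.6, 202.6], [0.0, 0.0, 1.0]] [0.138 0.704 0.772]
side raised_flag [(0.51, 296.6, 216.5)]
side checker [(0.78, 324.4, 220.8)]
side grip_1 [(0.63, 357.4, 187.9), (0.61, 359.1, 198.4), (0.52, 358.2, 215.2), (0.37, 315.8, 195.8)]
side nest_1 [(0.95, 310.7, 221.5), (0.82, 316.0, 208.5), (0.75, 315.8, 198.6), (0.27, 309.2, 226.0)]
side cell_a_mid [(0.73, 329.2, 163.5), (0.67, 311.3, 224.5), (0.5, 325.2, 226.2)]
side dish [(0.82, 299.9, 327.9)]
side bottle [(0.71, 326.9, 162.2), (0.34, 312.7, 208.1)]
side cassette [(0.93, 388.9, 325.5), (0.51, 314.0, 213.1)]
side meter [(0.94, 376.7, 168.6)]
[[380.5, 0.0, 321.6], [0.0, 380.5, 201.1], [0.0, 0.0, 1.0]] [0.531 0.825 0.571]
1.0
```

View pics/scene0.png

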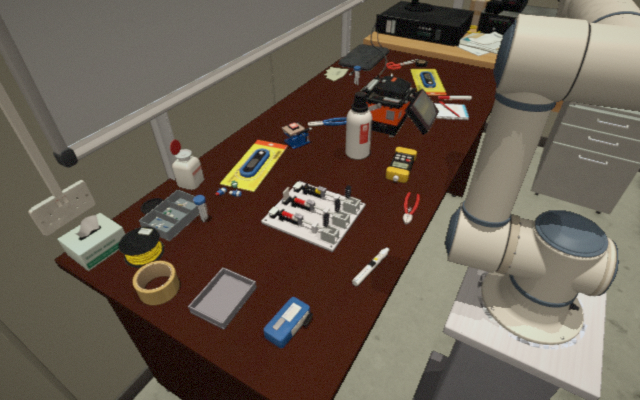

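View pics/side0.png

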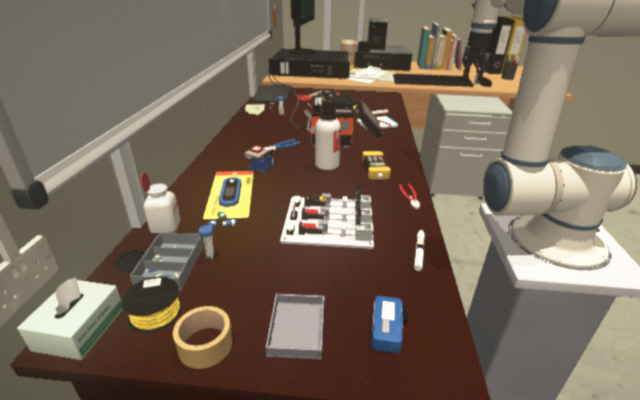

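The scene view shows the checker at about (313,213), the dish at (223,297), the cassette at (288,322), the bottle at (358,150) just right of the checker, and the meter at (401,165). The flag is too small to make out, so I'll triangulate the layout and look from above with the wrist camera.

```bash
cat > h.py <<'E'
from plant import ctrl
import numpy as np, cv2
def ray(m,px,fish=False):
    K=m["K"]; x=(px[0]-K[0][2])/K[0][0]; y=(px[1]-K[1][2])/K[1][1]
    if fish:
        th=np.hypot(x,y); s=np.sinc(th/np.pi); d=np.array([x/th*np.sin(th) if th>1e-9 else 0,y/th*np.sin(th) if th>1e-9 else 0,np.cos(th)])
    else: d=np.array([x,y,1.])
    R=np.array(m["R"]); d=R.T@d
    return -R.T@np.array(m["t"]), d/np.linalg.norm(d)
def atz(m,px,z,fish=False):
    o,d=ray(m,px,fish); return o+d*(z-o[2])/d[2]
def tri(rays):
    A=sum(np.eye(3)-np.outer(d,d) for o,d in rays); b=sum((np.eye(3)-np.outer(d,d))@o for o,d in rays)
    X=np.linalg.solve(A,b); return X, max(np.linalg.norm(np.cross(X-o,d)) for o,d in rays)
def proj(m,X,fish=False):
    c=np.array(m["R"])@X+np.array(m["t"]); K=m["K"]
    if fish:
        r=np.hypot(c[0],c[1]); th=np.arctan2(r,c[2]); u=c[:2]/r*th
    else: u=c[:2]/c[2]
    return np.array([u[0]*K[0][0]+K[0][2],u[1]*K[1][1]+K[1][2]])
E
python3 - <<'E'
from h import *
s=ctrl.camera_model("scene"); d=ctrl.camera_model("side")
for n,a,b in [("checker",(309.2,212.5),(324.4,220.8)),("flag",(285.2,196.5),(296.6,216.5)),("dish",(226.2,297),(299.9,327.9)),("cass",(288.5,325.4),(388.9,325.5)),("meter",(400.7,168.2),(376.7,168.6)),("bottle",(358,155),(327,165))]:
    X,e=tri([ray(s,a),ray(d,b)]); print(n,X.round(3),round(e,4),"z0:",atz(s,a,0).round(3)[:2],atz(d,b,0).round(3)[:2])
print(ctrl.sense()["ee_rot"])
m=ctrl.camera_model("wrist"); print(np.array(m["K"]).round(1).tolist(),(-np.array(m["R"]).T@m["t"]).round(3),np.array(m["R"])[2].round(2))
E
```

```text
checker [0.591 0.008 0.01 ] 0.0002 z0: [ 0.597 -0.001] [ 0.592 -0.007]
flag [0.667 0.012 0.03 ] 0.0085 z0: [ 0.697 -0.025] [ 0.669 -0.018]
dish [0.607 0.348 0.003] 0.0028 z0: [0.611 0.345] [0.606 0.349]
cass [0.441 0.336 0.01 ] 0.0019 z0: [0.444 0.333] [0.44  0.325]
meter [ 0.447 -0.324  0.008] 0.0004 z0: [ 0.45  -0.335] [ 0.446 -0.339]
bottle [ 0.612 -0.345 -0.005] 0.0038 z0: [ 0.606 -0.333] [ 0.614 -0.343]
[-1.79997524e+02 -1.26707996e-03  1.27652689e+01]
[[309.7, 0.0, 321.5], [0.0, 309.7, 200.8], [0.0, 0.0, 1.0]] [ 0.214 -0.567  0.373] [-0.31 -0.07 -0.95]
```

```bash
python3 - <<'E'
from h import *
import pickle
p=ctrl.sense()["position"]
ctrl.movel([p[0],p[1],0.33])
out={}
for k,(x,y) in enumerate([(0.60,0.05),(0.60,-0.06)]):
    ctrl.move_ptp([x,y,0.30],[180,0,0]); ctrl.hold(0.2)
    m=ctrl.camera_model("wrist"); im=ctrl.read_camera("wrist"); cv2.imwrite(f"pics/w{k}.png",im[:,:,::-1])
    pickle.dump(m,open(f"w{k}.pkl","wb"))
    for n,z in (("raised_flag",.01),("checker",0),("grip_1",.066),("nest_1",.0315),("cell_a_mid",.0315),("dish",0)):
        for d in ctrl.landmark_of("wrist",n)[:4]:
            px=(d["position"][0]*640,d["position"][1]*400)
            print(k,n,round(d["p"],2),np.round(px,1),atz(m,px,z,True)[:2].round(4))
print(ctrl.sense()["t"])
E
```

```text
0 raised_flag 0.71 [357.5 107.5] [ 0.6726 -0.0011]
0 raised_flag 0.17 [313.  148.7] [0.6141 0.0606]
0 checker 0.75 [357.8 161.5] [ 0.5937 -0.0043]
0 grip_1 0.8 [361.7 233.1] [ 0.5098 -0.0051]
0 grip_1 0.58 [315.1 235.4] [0.5067 0.0575]
0 grip_1 0.51 [407.1 234.1] [ 0.5072 -0.0687]
0 grip_1 0.51 [357.6 164.6] [0.6032 0.0038]
0 nest_1 0.95 [311.6 150.6] [0.6149 0.0619]
0 nest_1 0.73 [356.8 145.6] [0.6219 0.0014]
0 nest_1 0.65 [406.8 149.7] [ 0.6178 -0.0682]
0 cell_a_mid 0.64 [310.4 150.3] [0.6153 0.0636]
0 cell_a_mid 0.61 [356.9 162. ] [0.5994 0.0007]
0 dish 0.96 [139.6 155.6] [0.6115 0.3452]
1 raised_flag 0.8 [278.6 107.6] [ 6.728e-01 -2.000e-04]
1 checker 0.72 [475.7 243.6] [ 0.4544 -0.3295]
1 checker 0.57 [284.9 163.4] [ 0.5909 -0.0061]
1 grip_1 0.76 [237.3 234.1] [0.5074 0.0559]
1 grip_1 0.58 [329.4 235. ] [ 0.5074 -0.0702]
1 grip_1 0.49 [279.7 236.6] [ 0.5046 -0.0032]
1 nest_1 0.96 [328.  147.1] [ 0.6198 -0.0682]
1 nest_1 0.8 [233.  148.2] [0.6201 0.0618]
1 nest_1 0.63 [275.7 148.3] [0.6185 0.0021]
1 cell_a_mid 0.5 [232.2 149.8] [0.6179 0.0632]
1 dish 0.66 [235.2 233.5] [0.4774 0.0795]
1 dish 0.63 [ 91.7 158.8] [0.6116 0.3484]
1 dish 0.43 [279.1 105.8] [6.751e-01 4.000e-04]
6.2083
```

View pics/w0.png

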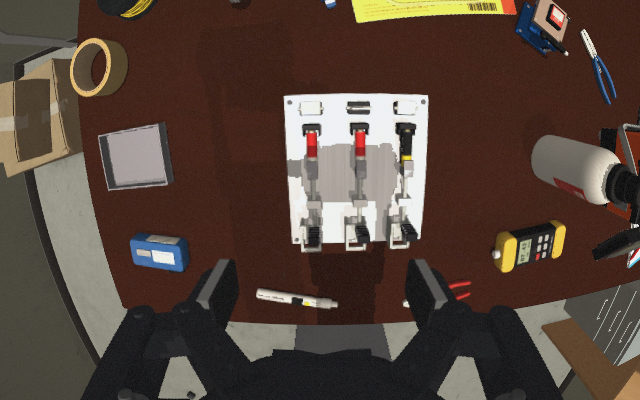

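Left and right units, at (311,107) and (404,106), show a broad white folded blade. The middle one at (358,107) looks edge-on, so its blade seems to be up. I'll triangulate the middle bay and check this on an enlarged crop.

```bash
python3 - <<'E'
from h import *
import pickle
a,b=[pickle.load(open(f"w{k}.pkl","rb")) for k in (0,1)]
P={"flag":((357.5,107.5),(278.6,107.6)),"grip1":((315.1,235.4),(237.3,234.1)),"grip2":((361.7,233.1),(279.7,236.6)),"grip3":((407.1,234.1),(329.4,235)),
"nest1":((311.6,150.6),(233,148.2)),"nest2":((356.8,145.6),(275.7,148.3)),"nest3":((406.8,149.7),(328,147.1)),"dish":((139.6,155.6),(91.7,158.8))}
for n,(p,q) in P.items():
    X,e=tri([ray(a,p,True),ray(b,q,True)]); print(n,X.round(4),round(e,4))
ims=[cv2.resize(cv2.imread(f"pics/w{k}.png")[85:260,x:x+160],None,fx=2.5,fy=2.5,interpolation=cv2.INTER_CUBIC) for k,x in ((0,280),(1,200))]
cv2.imwrite("pics/crop.png",np.hstack(ims))
E
```

```text
flag [ 0.6727 -0.0007  0.0136] 0.0001
grip1 [0.5045 0.0576 0.0606] 0.0003
grip2 [ 0.5105 -0.0043  0.0731] 0.0023
grip3 [ 0.5047 -0.0704  0.0606] 0.0001
nest1 [0.6177 0.0618 0.0326] 0.0025
nest2 [0.6207 0.0017 0.0343] 0.0017
nest3 [ 0.6187 -0.0682  0.0315] 0.001
dish [0.6137 0.3364 0.013 ] 0.0001
```

View pics/crop.png

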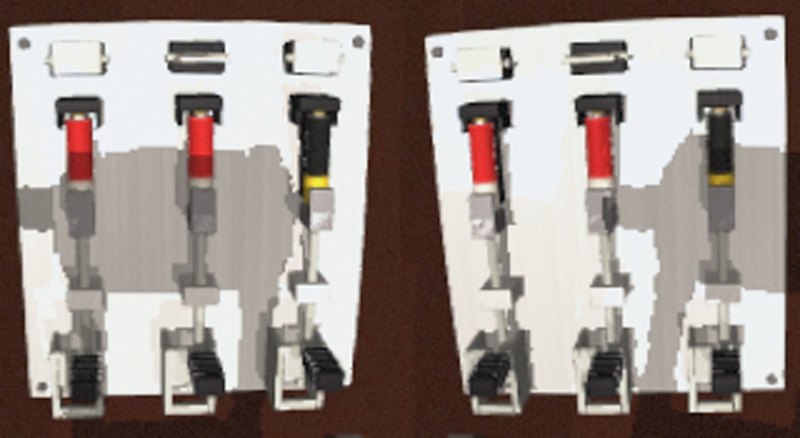

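The crop confirms it: the middle unit's blade is seen edge-on at (195,57) and (598,57), while the outer two are folded flat. I'll go above the middle tab and take a close look.

```bash
python3 - <<'E'
from h import *
ctrl.set_gripper(0.45)
ctrl.move_ptp([0.507,-0.005,0.15],[180,0,1]); R=[]
for dy in (0.012,-0.017):
    ctrl.movel([0.507,dy,0.15]); ctrl.hold(0.15)
    m=ctrl.camera_model("wrist"); im=ctrl.read_camera("wrist")
    for n,z in (("grip_2",.066),("nest_2",.0315),("cell_a_mid",.0315)):
        for d in ctrl.landmark_of("wrist",n)[:4]:
            px=(d["position"][0]*640,d["position"][1]*400)
            print(dy,n,round(d["p"],2),np.round(px,1),atz(m,px,z,True)[:2].round(4))
            if n!="cell_a_mid": R.append((n,ray(m,px,True),atz(m,px,z,True)))
for n in ("grip_2","nest_2"):
    q=[r for r in R if r[0]==n and abs(r[2][1])<.03]
    if len(q)>1: print(n,*tri([r[1] for r in q]))
cv2.imwrite("pics/w2.png",im[:,:,::-1]); print(ctrl.sense()["t"])
E
```

```text
0.012 grip_2 0.88 [421.2 204.7] [ 0.5122 -0.0694]
0.012 grip_2 0.73 [261.2 208.7] [0.5069 0.0584]
0.012 grip_2 0.57 [345.4 206.5] [ 0.5099 -0.0078]
0.012 nest_2 0.94 [418.2  70.6] [ 0.6206 -0.0695]
0.012 nest_2 0.9 [264.7  71.7] [0.6151 0.0597]
0.012 nest_2 0.9 [338.8  64.9] [ 0.6208 -0.0016]
0.012 cell_a_mid 0.88 [259.5  70.6] [0.6162 0.0642]
0.012 cell_a_mid 0.74 [413.7  70.3] [ 0.6205 -0.0654]
-0.017 grip_2 0.86 [225.5 207. ] [0.5072 0.0599]
-0.017 grip_2 0.78 [388.6 207.1] [ 0.5094 -0.07  ]
-0.017 nest_2 0.96 [387.   68.8] [ 0.6188 -0.0697]
-0.017 nest_2 0.91 [305.5  63.5] [ 0.6206 -0.002 ]
-0.017 cell_a_mid 0.7 [228.9  69.4] [0.6177 0.0629]
-0.017 cell_a_mid 0.54 [389.4 206.2] [ 0.4978 -0.0789]
nest_2 [ 0.6211355  -0.00182561  0.02775687] 8.756755696255345e-05
8.8083
```

View pics/w2.png

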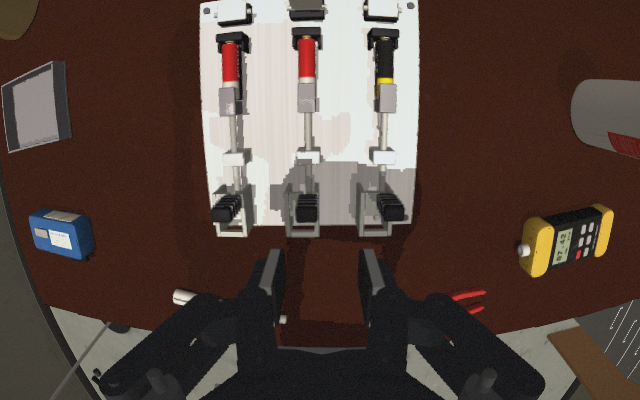

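```bash
python3 - <<'E'
from h import *
g=np.array([0.508,-0.0055]); a=np.radians(1.3); X=np.array([np.cos(a),np.sin(a)]); Y=np.array([-np.sin(a),np.cos(a)])
def st(n): s=ctrl.sense(); print(n,round(s["t"],2),np.round(s["position"],4),np.round(s["ft_force"],1),round(s["finger_gap"],3))
rot=[180,0,1.3]
ctrl.movel([*g,0.15],rot); st("above")
print(ctrl.movel([*g,0.052],velocity=0.1,until_force=8)); st("down")
ctrl.set_gripper(0.0); st("grip")
p=np.array(ctrl.sense()["position"][:2])
ctrl.movel([*(g-0.015*X),0.052],velocity=0.04); st("pull15")
ctrl.movel([*(g-0.026*X),0.052],velocity=0.03); st("pull26")
im=ctrl.read_camera("wrist"); cv2.imwrite("pics/w3.png",im[100:320,180:480,::-1].repeat(2,0).repeat(2,1))
E
```

```text
above 9.06 [ 0.508  -0.0049  0.15  ] [ 0.   0.7 -0.3] 0.446
False
down 10.19 [ 0.5086 -0.0055  0.0529] [-0.1 -0.2 -0.1] 0.449
grip 10.52 [ 0.5085 -0.0053  0.0529] [-0.2  0.6  4.1] 0.177
pull15 11.04 [ 0.4935 -0.0058  0.0528] [3.1 2.1 5.4] 0.174
pull26 11.56 [ 0.483  -0.0061  0.0528] [6.3 1.1 4.9] 0.175
```

View pics/w3.png

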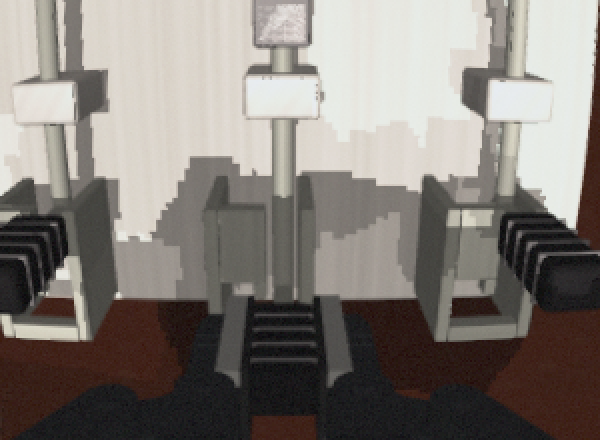

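The tab at (285,345) is held squarely and drawn back. The force of 6.3 N matches the spring at about 26 mm. Next I shift it left, let it forward and release.

```bash
python3 - <<'E'
from h import *
g=np.array([0.508,-0.0055]); a=np.radians(1.3); X=np.array([np.cos(a),np.sin(a)]); Y=np.array([-np.sin(a),np.cos(a)])
def st(n): s=ctrl.sense(); print(n,round(s["t"],2),np.round(s["position"],4),np.round(s["ft_force"],1),round(s["finger_gap"],3))
print(ctrl.movel([*(g-0.0262*X+0.0125*Y),0.052],velocity=0.03,until_force=8)); st("shift")
ctrl.movel([*(g-0.0195*X+0.0125*Y),0.052],velocity=0.03,until_force=8); st("fwd")
ctrl.set_gripper(0.42); st("open")
ctrl.hold(0.2)
ctrl.movel([*(g-0.0195*X+0.0125*Y),0.13],velocity=0.15); st("up")
ctrl.movel([0.508,-0.0055,0.15]); ctrl.hold(0.2)
m=ctrl.camera_model("wrist"); im=ctrl.read_camera("wrist"); cv2.imwrite("pics/w4.png",im[0:280,160:480,::-1].repeat(2,0).repeat(2,1))
for n,z in (("grip_2",.066),("nest_2",.0315),("cell_a_mid",.0315)):
    for d in ctrl.landmark_of("wrist",n)[:4]:
        px=(d["position"][0]*640,d["position"][1]*400)
        print(n,round(d["p"],2),np.round(px,1),atz(m,px,z,True)[:2].round(4))
E
```

```text
False
shift 12.18 [0.4827 0.0062 0.0528] [5.7 0.1 4.1] 0.173
fwd 12.55 [0.4891 0.0063 0.0527] [4.8 0.4 6.3] 0.178
open 12.88 [0.4871 0.0065 0.0508] [0.6 0.  0.2] 0.42
up 13.75 [0.4879 0.0065 0.1292] [-0.6 -0.5 -0.7] 0.42
grip_2 0.97 [240.8 209.7] [0.5053 0.0582]
grip_2 0.85 [404.7 206.7] [ 0.5107 -0.0715]
grip_2 0.79 [304.6 227.6] [0.4914 0.0073]
nest_2 0.82 [400.4  68.6] [ 0.6201 -0.0689]
nest_2 0.71 [244.6  69.7] [0.6161 0.0606]
nest_2 0.71 [321.9  66.1] [ 0.6184 -0.0036]
nest_2 0.27 [ 72.  234.3] [0.4529 0.2943]
cell_a_mid 0.89 [241.6  70.4] [0.6157 0.0633]
cell_a_mid 0.36 [321.6  96.6] [ 0.5928 -0.0039]
```

View pics/w4.png

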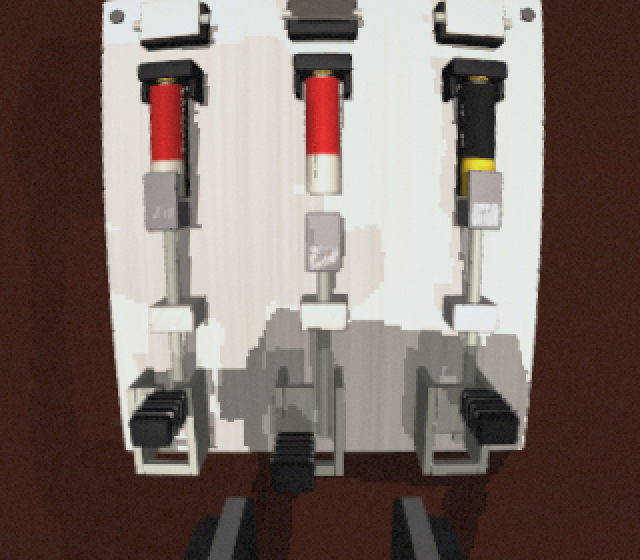

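Parked: the tab at (292,462) has moved back and left into the notch (about 18 mm back, 13 mm over). The hood at (323,240) is clear of the cell at (322,130), and the neighbouring bays are untouched. Next I grasp and lift the cell.

```bash
python3 - <<'E'
from h import *
def st(n): s=ctrl.sense(); print(n,round(s["t"],2),np.round(s["position"],4),np.round(s["ft_force"],1),round(s["finger_gap"],3))
c=[0.6185,-0.003]
ctrl.movel([*c,0.13],[180,0,1.3],velocity=0.2)
print(ctrl.movel([*c,0.0205],velocity=0.1,until_force=8)); st("down")
ctrl.set_gripper(0.0); st("grip")
ctrl.movel([*c,0.06],velocity=0.06); ctrl.movel([*c,0.16],velocity=0.15); st("lift")
ctrl.movel([0.57,0.30,0.16],velocity=0.25); ctrl.hold(.2); st("near")
m=ctrl.camera_model("wrist"); im=ctrl.read_camera("wrist"); cv2.imwrite("pics/w5.png",im[:,:,::-1])
for d in ctrl.landmark_of("wrist","dish")[:3]:
    px=(d["position"][0]*640,d["position"][1]*400); print(round(d["p"],2),np.round(px,1),atz(m,px,0,True)[:2].round(4))
for d in ctrl.regions_of("wrist","dish")[:1]:
    ys,xs=np.nonzero(d["mask"]); print("rim",cv2.minAreaRect(np.array([atz(m,p,.024,True)[:2]*1000 for p in zip(xs[::7],ys[::7])],np.float32)))
E
```

```text
False
down 16.45 [ 0.6191 -0.003   0.0216] [ 0.6  0.2 -0.2] 0.418
grip 16.77 [ 0.6191 -0.003   0.0217] [-0.2 -0.1  3.8] 0.15
lift 18.4 [ 0.618  -0.003   0.1585] [ 0.   0.2 -1. ] 0.152
near 19.98 [0.5704 0.2989 0.1601] [ 0.2 -0.2 -0.3] 0.147
0.59 [271.3 144.1] [0.6094 0.3487]
rim ((611.1770629882812, 349.877685546875), (95.09489440917969, 124.66204071044922), 3.1413190364837646)
```

View pics/w5.png

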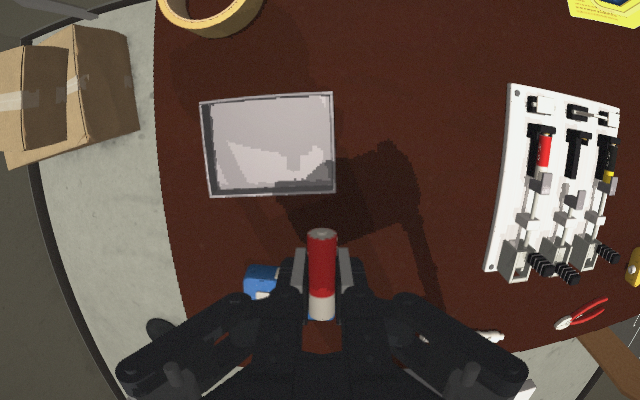

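The cell is held squarely at (321,275). The dish mask measures 95 x 125 mm, centred at (0.611, 0.350). Now I lay the cell in it.

```bash
python3 - <<'E'
from h import *
def st(n): s=ctrl.sense(); print(n,round(s["t"],2),np.round(s["position"],4),np.round(s["ft_force"],1),round(s["finger_gap"],3))
c=[0.610,0.349]
ctrl.movel([*c,0.12],[180,0,3],velocity=0.15)
ctrl.movel([*c,0.03],velocity=0.1)
print(ctrl.movel([*c,0.0045],velocity=0.03,until_force=5)); st("down")
ctrl.hold(0.2); ctrl.set_gripper(0.35); st("open"); ctrl.hold(0.2)
ctrl.movel([*c,0.05],velocity=0.08); ctrl.movel([*c,0.2],velocity=0.2)
ctrl.movel([0.55,0.22,0.25],velocity=0.2); ctrl.hold(.3); st("up")
im=ctrl.read_camera("wrist"); cv2.imwrite("pics/w6.png",im[:,:,::-1])
E
```

```text
False
down 22.82 [0.6102 0.3491 0.0048] [ 0.1 -0.2 -0.1] 0.149
open 23.33 [0.61   0.349  0.0046] [ 0.3 -0.1 -0.4] 0.347
up 26.35 [0.55   0.2206 0.2493] [-0.6 -0.1  0.2] 0.348
```

View pics/w6.png

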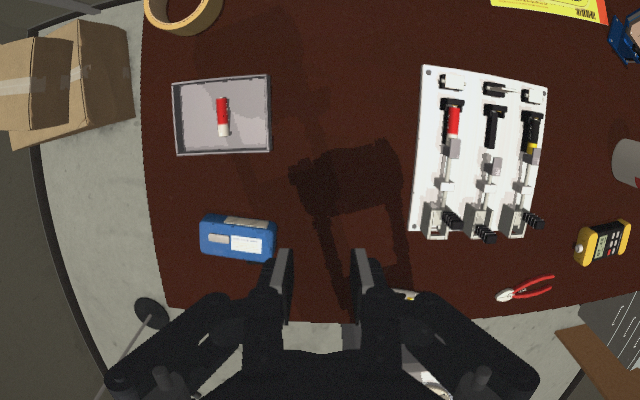

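The cell lies flat in the dish at (223,117). The middle contact is still parked, with its tab at (485,235). The other two bays and the loose things are in place, so I'm handing in.

```bash
python3 -c "
from plant import ctrl
print(ctrl.finish_job(), ctrl.sense()['t'])"
```

```text
the job is handed in; nothing more can be done
the job is handed in; nothing more can be done
```

I parked the middle bay's contact in its notch, laid that bay's cell flat in the grey dish and handed the job in. The clock stood at about 26 s of the 48 s at my last reading. The hand-in reports no verdict.

- **Flag:** the raised blade was behind the middle bay. The networks picked it, and enlarged views from two places showed that blade edge-on with the outer two folded flat.
- **Contact:** I pulled it back about 26 mm at 6.3 N (the spring would give about 6.3 N there), shifted it left about 12 mm, let it forward and released. A look afterwards put the tab about 18 mm back and 13 mm over.
- **Cell:** I lifted it to about 0.16 m and set it down near the middle of the dish.
- **Last picture:** the cell lies flat in the dish and the middle contact is still parked. The other two cells are in their nests, and the cassette and meter look unmoved. Only the bottle's edge shows there, in its place. I did not measure the loose things again.
- **Disagreements:** the height found from two views for the middle tab was 73 mm against 66 mm in the text. I gave this little weight, because the outer tabs read 61 mm. The middle nest read 28 to 34 mm against 31.5 mm. Close up, one view missed the middle tab, so I took its position mainly from the outer two.

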